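# Zero the photometer's peak pointer and hold its filter cell home

## Robot

A 6-joint arm with a two-finger parallel gripper is mounted at the origin on the work surface. World frame = base frame: x ahead of the robot, y to its left, z up, the work surface at z = 0. Lengths are in m, angles in degrees, forces in N, time in s.
With the tool pointing down it reaches from about 0.225 to 0.725 m from the base axis. Payload 3.1 kg.
Tool frame: the origin (TCP) lies at the centre of the arm's flange, where the gripper is bolted on; the fingertips stand 173 mm ahead of it and the grasp point (between the pads) lies ahead of it (env.grip_point_offset is the z of the grasp point in the tool frame, in m); z points along the fingers, y is the line along which they close (so a half turn about z gives the same grasp; the last joint's range is limited). The gripper opens to 85 mm and grips with 20 to 120 N. Pads are 22 mm wide; open, the fingers measure 114 mm over their backs; the gripper's body (76 mm by 85 mm) begins 54 mm behind the grasp point. The pads swing forward as they close: fully open they stand 13 mm farther back than shut.
Start: joints at [-77.109, 2.75, 5.684, 92.934, 0, 82.678], TCP at [0.181, -0.493, 0.405] pointing down, gripper open.
Joint ranges: [-166.93, 166.93], [-56.73, 111.36], [-69.38, 81.34], [-121.58, 131.49], [-85.45, 84.26], [-180, 180]. Speed limits (degrees/s): [159.86, 159.86, 180, 180, 180, 180].

## Interface

Orientations are given as [roll, pitch, yaw] about the fixed x, y, z axes, in that order (R = Rz(yaw) Ry(pitch) Rx(roll)).
In Python, from cell import env gives the robot as it stands. Calls block until the motion is done:
- env.move_ptp(position, orientation): joint-space move of the TCP to a pose.
- env.move_straight(position, feed=0.15, frame=None): straight line of the TCP; frame=None keeps the orientation; feed is the mean speed in m/s.
- env.move_j(angles): joint-space move.
- env.set_gripper(opening, newtons=None): finger opening in m; newtons is the grip in N (None keeps the last); returns when the fingers have stopped.
- env.dwell(seconds).
- env.solve_ik(position, orientation): joint angles nearest the present ones, or None.
- env.get_state(): the state.
- env.grab_frame(name): name is "scene" or "top"; returns the picture (480x640x3 uint8, red, green, blue); there is no depth.
- env.calibration(name): a dict with "fx", "fy", "cx", "cy" (pixels), "R" (3x3) and "t" (3): a world point X has camera coordinates R X + t. Camera axes: x right, y down, z forward; pixel columns grow to the right and rows downward; lengths in m; the calibration is good to about 2 mm. A picture is of the moment at which its call begins. calibration takes no time and is no camera call.
A pose or a line that the arm cannot do raises env.Unreachable and nothing moves.
- env.sign_off(): hands the job in; it is judged then, once.
The state is a dict: "time_s": time; "qpos": joint angles; "joint_velocities": joint speeds; "tau": joint torques, N m; "position": TCP position; "tool_rot": TCP orientation; "wrist_force": force on the tool from outside, world axes, zero at the start; "wrist_torque": the same for the moment, N m; "width": finger opening in m; "finger_force": force on a finger pad.
Only numpy, scipy, OpenCV 4.12 (cv2) and the standard library are available. Lean on these libraries where they do the work, as an engineer would, in place of code of your own. Each camera call takes 0.05 s, during which the arm holds its last target. There are 200 camera calls.

## Task

On the bench photometer, first turn the peak-pointer knob anticlockwise back against its zero stop. Then turn the knurled collar of the filter cell on its port, without pulling it off, until its hidden keyways drop over the pins, push it fully home against its spring, and finish while still holding it there (do not let go: it springs up). Leave the two reagent bottles and the carton beside the instrument where they stand.

Things in the scene. Friction and masses are not known exactly. Their poses are not given: they have to be found in the camera images.
- photometer: Bench photometer, fixed: grey box 280 mm (x) by 310 mm (y), white deck 100 mm above the bench. Dial and filter port stand on the deck, 75 to 90 mm to either side of its middle (which side varies), 20 to 50 mm towards the robot. Low console along its far (+x) edge: x 80 to 130 mm, y within 100 mm, 20 mm above the deck. Origin: centre of underside.
- dial: Round dial of the peak pointer, 68 mm across, 5 mm thick, fixed on the deck. Origin: centre of its underside, 100 mm above the bench. Its +x is where the pointer stands at zero; just anticlockwise of that a thin steel post (5 mm across, 28 mm from the axis, top 114 mm above the bench) marks the stop, which the pointer's white nose then touches.
- knob_grip (a point): On the axis of the black peak-pointer knob, 125 mm above the bench. Bar grip 38 mm long, 10 mm thick, from 113 to 133 mm above the bench, on a disc 38 mm across with its top at 113 mm. Site x runs along the bar to its pointer end (white line on top, white nose at the foot), y across its thickness, z up.
- knob (a joint): Angle of the knob in rad: 0 is the zero stop, growing clockwise seen from above (range 0 to 1.9). Starts between 0.6 and 1.5. It turns stiffly (0.04 N m) and stays where it is left.
- collar: Filter cell: loose knurled aluminium collar, 50 mm across, 26 mm high, 0.12 kg, closed top with a round window. Origin: centre of underside, z up. It stands over a spigot (1.5 mm radial play) on a sprung plunger: underside at first 117 mm above the bench; at 115 mm it meets the pins, fully home at 103 mm on a seat 68 mm across, 3 mm above the deck. Spring: 3 N at first, 8 N home.
- collar_top (a point): Centre of the collar's top, 26 mm above its underside. Hidden in the bore are four keyways, at the collar's +x, +y, -x, -y, 9 mm wide for four 5 mm pins on the spigot 90 degrees apart (free about 0.1 rad either way). The pins' angle is not told and varies: turn either way, less than a quarter turn, trying with light pressure, till it drops; then it no longer turns.
- bottle_a: Reagent bottle, orange, 42 mm across and 85 mm high, red cap; beside the photometer. Origin: centre of its underside. Leave alone.
- bottle_b: Reagent bottle, orange, 42 mm across and 85 mm high, blue cap; beside the photometer. Origin: centre of its underside. Leave alone.
- carton: Small white carton 50 x 60 x 110 mm high, on the other side of the photometer. Origin: centre of its underside. Leave alone.

How it is judged:
By the outcome, as a careful person would: the job done as asked, in the order asked, and still so for the second after the job is handed in, while the arm keeps its last pose, push and grip.
It also fails if it takes over 56 s, if anything falls off the work surface, if the arm or the gripper's body presses on something with over 40 N, if the wrist force passes 120 N, or if a joint passes its speed limit or range.

## Working session

There is one attempt and no reset: what is moved stays moved. The work goes in short steps, each a Python script; the robot and the scene stay as the last script left them, time stands still between calls to the robot, and variables do not carry over. Pictures are saved under pics/ and viewed, at most 10 in all, crops included, and the job is handed in when it is done.

```bash
ls; mkdir -p pics; python3 - <<'E'
from cell import env
import cv2
print(env.grip_point_offset, env.get_state())
for n in("scene","top"):
    cv2.imwrite(f"pics/{n}0.png",env.grab_frame(n)[:,:,::-1]); print(env.calibration(n))
E
```

```text
pics
0.1547 {'time_s': 0.0, 'qpos': array([-7.71070667e+01,  2.79351333e+00,  5.58890184e+00,  9.29345289e+01,
       -7.44340648e-04,  8.26789322e+01]), 'joint_velocities': array([-0.08732433,  0.09081841, -0.07818469, -0.10946773, -0.09075453,
       -0.00678257]), 'tau': array([ 3.70110301e-04, -3.38789499e+01,  3.20010352e+01,  2.08196801e-02,
       -1.41800997e-04, -6.81043062e-06]), 'position': array([ 0.18135079, -0.49245103,  0.40348732]), 'tool_rot': array([-1.79861899e+02, -1.69922724e-02,  2.02139815e+01]), 'wrist_force': array([-0.10679196,  0.23925816, -0.47901158]), 'wrist_torque': array([0.0506095 , 0.01259875, 0.03940434]), 'finger_force': 0.0, 'width': 0.08501356397537277}
{'fx': 519.9982799663547, 'fy': 519.9982799663547, 'cx': 315.70392348510035, 'cy': 237.37995202660045, 'R': array([[ 0.54655084,  0.83737011,  0.0096688 ],
       [ 0.71532802, -0.46082859, -0.52530262],
       [-0.43541705,  0.29402095, -0.85086055]]), 't': array([-0.3496979 , -0.31061221,  1.27422045])}
{'fx': 543.6567451479518, 'fy': 543.6567451479518, 'cx': 325.7456087252207, 'cy': 244.07713139732206, 'R': array([[-0.00602137, -0.99997757,  0.00293397],
       [-0.99665197,  0.00576205, -0.08155768],
       [ 0.08153895, -0.00341523, -0.9966643 ]]), 't': array([0.01923814, 0.56614471, 1.15552581])}
```

View pics/scene0.png

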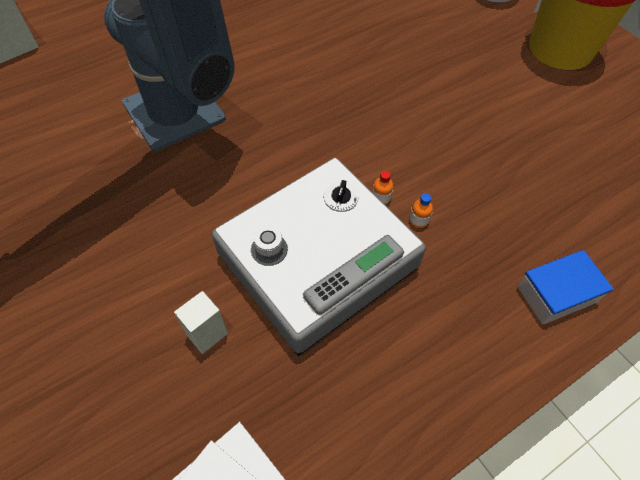

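View pics/top0.png

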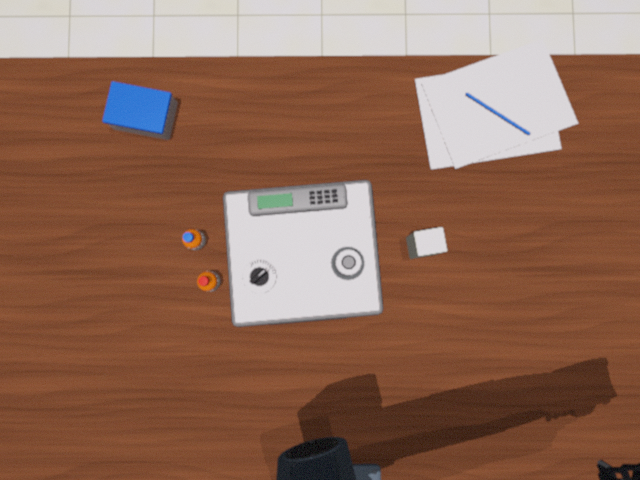

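The scene view shows the knob at (341,195), the collar at (268,240) and the carton at (200,320). In the top view the knob is at (260,276), the collar at (348,263), the bottles at (193,239) and (208,281), and the carton at (430,242). I'll enlarge the dial and collar next.

```bash
python3 - <<'E'
import cv2,numpy as np
a=cv2.imread("pics/top0.png");b=cv2.imread("pics/scene0.png")
f=lambda i,x,y:cv2.resize(i[y:y+50,x:x+66],(396,300),interpolation=cv2.INTER_NEAREST)
cv2.imwrite("pics/crop0.png",np.vstack([np.hstack([f(a,228,251),f(a,315,238)]),np.hstack([f(b,308,172),f(b,235,218)])]))
E
```

```text
(no output)
```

View pics/crop0.png

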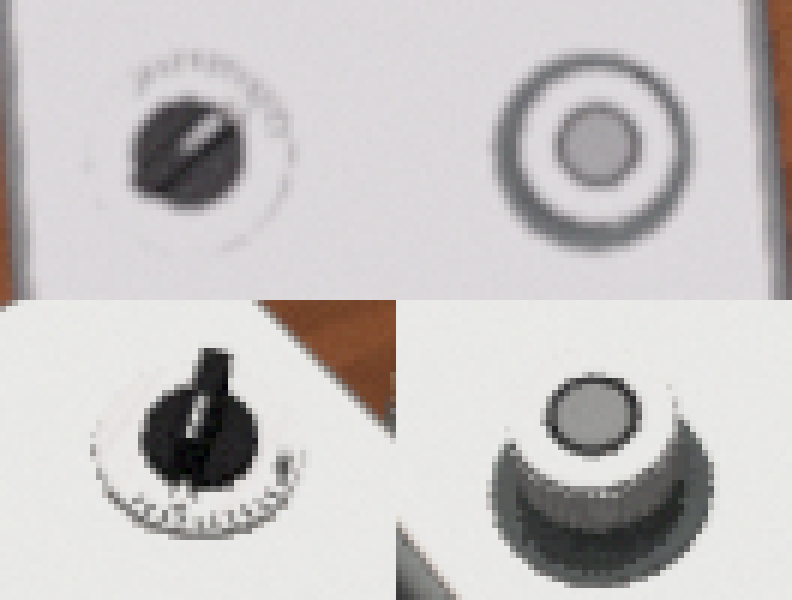

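The crop shows a black knob at top px (258.8,275.8) and scene (340.8,194.3), with its white line pointing up and right in the top view. The stop post is at about top (251.7,263.5) and scene (355,198.7). The collar window is at top (348.2,261.8) and scene (267.2,236.7). Next I'll fit the knob silhouette in both views and triangulate the collar and the post.

```bash
cat > h.py <<'E'
import numpy as np,cv2
from cell import env
def proj(n,X):
    c=env.calibration(n);Y=np.atleast_2d(X)@c["R"].T+c["t"]
    return np.c_[c["fx"]*Y[:,0]/Y[:,2]+c["cx"],c["fy"]*Y[:,1]/Y[:,2]+c["cy"]]
def tri(p):
    P=[];q=[]
    for n,u in p.items():
        c=env.calibration(n);K=np.array([[c["fx"],0,c["cx"]],[0,c["fy"],c["cy"]],[0,0,1]])
        P.append(K@np.c_[c["R"],c["t"]]);q.append(np.array(u,float).reshape(2,1))
    X=cv2.triangulatePoints(P[0],P[1],q[0],q[1]).ravel();X=X[:3]/X[3]
    return X,[np.round(proj(n,X)[0]-u,2) for n,u in p.items()]
W={"top":(228,251),"scene":(308,172)};S=6
def dark(n,img,win=W):
    x,y=win[n];g=cv2.cvtColor(img,cv2.COLOR_BGR2GRAY)[y:y+50,x:x+66]
    return cv2.resize(g,None,fx=S,fy=S,interpolation=cv2.INTER_LINEAR)<130
t=np.linspace(0,2*np.pi,40)
def sil(n,x,y,a,dz,win=W):
    m=np.zeros((50*S,66*S),np.uint8)
    d=np.c_[x+.019*np.cos(t),y+.019*np.sin(t)]
    c,s=np.cos(a),np.sin(a)
    r=np.array([[.019,.005],[.019,-.005],[-.019,-.005],[-.019,.005]])@np.array([[c,s],[-s,c]])+[x,y]
    for b,z0,z1 in((d,.106,.113),(r,.113,.133)):
        X=np.r_[np.c_[b,np.full(len(b),z0+dz)],np.c_[b,np.full(len(b),z1+dz)]]
        u=((proj(n,X)-win[n]+.5)*S-.5).round().astype(np.int32)
        cv2.fillConvexPoly(m,cv2.convexHull(u),1)
    return m>0
def fitknob(imgs,x0):
    from scipy.optimize import minimize
    M={n:dark(n,i) for n,i in imgs.items()}
    for n in M:   # keep central component
        k,l,st,ce=cv2.connectedComponentsWithStats(M[n].astype(np.uint8)); 
        ctr=((proj(n,[x0[0],x0[1],.12])[0]-W[n])*S).astype(int); M[n]=l==l[ctr[1],ctr[0]]
    f=lambda p:sum((M[n]^sil(n,p[0]/100,p[1]/100,p[2],p[3]/100)).sum()/M[n].sum() for n in M)
    best=min((minimize(f,[x0[0]*100,x0[1]*100,a,0],method="Nelder-Mead",options=dict(initial_simplex=np.array([x0[0]*100,x0[1]*100,a,0])+np.r_[[np.zeros(4)],np.diag([.5,.5,.4,.4])])) for a in np.arange(-1.5,1.5,.4)),key=lambda r:r.fun)
    return best.x/[100,100,1,100],best.fun
E
python3 - <<'E'
from h import *
I={n:cv2.imread(f"pics/{n}0.png") for n in W}
X,e=tri({"top":(258.8,275.8),"scene":(340.8,194.3)});print("disc",X,e)
print("knobfit",fitknob(I,X))
print("post",tri({"top":(251.7,263.5),"scene":(355,198.7)}))
print("collar",tri({"top":(348.2,261.8),"scene":(267.2,236.7)}))
# window ellipse refine
for n,c in(("top",(348,262)),("scene",(267,237))):
    g=cv2.cvtColor(I[n],cv2.COLOR_BGR2GRAY)[c[1]-12:c[1]+13,c[0]-12:c[0]+13]
    g=cv2.resize(g,None,fx=8,fy=8,interpolation=cv2.INTER_LINEAR)
    k,l,st,ce=cv2.connectedComponentsWithStats((g<200).astype(np.uint8));j=l[100,100];print(n,(ce[j]+.5)/8-.5+np.array(c)-12,st[j])
print("deckcorners")
for n,p in(("top",[(225,193),(371,181),(381,313),(234,325)]),):
    c=env.calibration(n)
    for u in p:
        d=c["R"].T@np.array([(u[0]-c["cx"])/c["fx"],(u[1]-c["cy"])/c["fy"],1]);o=-c["R"].T@c["t"];print(o+d*(.1-o[2])/d[2])
E
```

```text
disc [0.49637147 0.15021025 0.11167612] [array([-0.06, -0.04]), array([-0.08,  0.01])]Traceback (most recent call last):
  File "<stdin>", line 4, in <module>
  File "h.py", line 35, in fitknob
    best=min((minimize(f,[x0[0]*100,x0[1]*100,a,0],method="Nelder-Mead",options=dict(initial_simplex=np.array([x0[0]*100,x0[1]*100,a,0])+np.r_[[np.zeros(4)],np.diag([.5,.5,.4,.4])])) for a in np.arange(-1.5,1.5,.4)),key=lambda r:r.fun)
  File "h.py", line 35, in <genexpr>
    best=min((minimize(f,[x0[0]*100,x0[1]*100,a,0],method="Nelder-Mead",options=dict(initial_simplex=np.array([x0[0]*100,x0[1]*100,a,0])+np.r_[[np.zeros(4)],np.diag([.5,.5,.4,.4])])) for a in np.arange(-1.5,1.5,.4)),key=lambda r:r.fun)
              ~~~~~~~~^^^^^^^^^^^^^^^^^^^^^^^^^^^^^^^^^^^^^^^^^^^^^^^^^^^^^^^^^^^^^^^^^^^^^^^^^^^^^^^^^^^^^^^^^^^^^^^^^^^^^^^^^^^^^^^^^^^^^^^^^^^^^^^^^^^^^^^^^^^^^^^^^^^^^^^^^^^^^^^^
    res = _minimize_neldermead(fun, x0, args, callback, bounds=bounds,
                               **options)
    fxr = func(xr)
    fx = function(np.copy(x), *(wrapper_args + args))
  File "h.py", line 34, in <lambda>
    f=lambda p:sum((M[n]^sil(n,p[0]/100,p[1]/100,p[2],p[3]/100)).sum()/M[n].sum() for n in M)
               ~~~^^^^^^^^^^^^^^^^^^^^^^^^^^^^^^^^^^^^^^^^^^^^^^^^^^^^^^^^^^^^^^^^^^^^^^^^^^^
  File "h.py", line 34, in <genexpr>
    f=lambda p:sum((M[n]^sil(n,p[0]/100,p[1]/100,p[2],p[3]/100)).sum()/M[n].sum() for n in M)
                         ~~~^^^^^^^^^^^^^^^^^^^^^^^^^^^^^^^^^^^
  File "h.py", line 25, in sil
    u=((proj(n,X)-win[n]+.5)*S-.5).round().astype(np.int32)
        ~~~~^^^^^
  File "h.py", line 4, in proj
    c=env.calibration(n);Y=np.atleast_2d(X)@c["R"].T+c["t"]
ValueError: time passes only in moves, steps and waits
```

```bash
sed -i 's/^def proj/import functools\ncal=functools.cache(env.calibration)\ndef proj/; s/c=env.calibration(n)/c=cal(n)/' h.py
sed -i 's/ctr=((proj.*$/M[n]=l==1+st[1:,4].argmax()/' h.py
cat > m.py <<'E'
from h import *
I={n:cv2.imread(f"pics/{n}0.png") for n in W}
X=np.array([.4964,.1502,.112])
print("knobfit",fitknob(I,X))
print("post",tri({"top":(251.7,263.5),"scene":(355,198.7)}))
print("collar",tri({"top":(348.2,261.8),"scene":(267.2,236.7)}))
q={}
for n,c in(("top",(348,262)),("scene",(267,237))):
    g=cv2.cvtColor(I[n],cv2.COLOR_BGR2GRAY)[c[1]-12:c[1]+13,c[0]-12:c[0]+13]
    g=cv2.resize(g,None,fx=8,fy=8,interpolation=cv2.INTER_LINEAR)
    k,l,st,ce=cv2.connectedComponentsWithStats((g<200).astype(np.uint8));j=l[100,100];q[n]=(ce[j]+.5)/8-.5+np.array(c)-12;print(n,q[n],st[j])
print("collar2",tri(q))
for u in [(225,193),(371,181),(381,313),(234,325)]:
    c=cal("top");d=c["R"].T@np.array([(u[0]-c["cx"])/c["fx"],(u[1]-c["cy"])/c["fy"],1]);o=-c["R"].T@c["t"];print(o+d*(.1-o[2])/d[2])
E
python3 m.py
```

```text
knobfit (array([ 0.49571785,  0.15121764, -0.79748074, -0.00080287]), np.float64(0.34422831379437546))
post (array([0.52128286, 0.16478428, 0.11505738]), [array([-0.44, -0.26]), array([-0.57,  0.06])])
collar (array([ 0.52165438, -0.02682633,  0.14483364]), [array([-0.09, -0.04]), array([-0.12,  0.01])])
top [348.21891711 261.76710532] [   38    35   127   126 12529]
scene [267.36607429 236.78401797] [   32    39   139   119 12464]
collar2 (array([ 0.5217861 , -0.02675052,  0.14463857]), [array([-0.15, -0.07]), array([-0.2 ,  0.02])])
[0.66571987 0.22110951 0.1       ]
[ 0.68890331 -0.07720664  0.1       ]
[ 0.42060982 -0.09383341  0.1       ]
[0.3985804  0.20068806 0.1       ]
```

The knob axis is at (0.496,0.151) with its heights matching the text (off by -0.8 mm), and the pointer yaw is -46°. The post lies at yaw +29°, 29 mm out, which fits the 28 mm given. The collar top is at (0.522,-0.027,0.1445), against 0.143 expected. I'll grip the knob now.

```bash
cat >> h.py <<'E'
def show(m=""):
    s=env.get_state();print(m,f"t{s['time_s']:.2f}","p",s["position"].round(4),"yaw",round(s["tool_rot"][2],2),"F",s["wrist_force"].round(1),"T",s["wrist_torque"].round(3),"w",round(s["width"],4),"ff",round(s["finger_force"],1),"q6",round(s["qpos"][5],1));return s
E
python3 - <<'E'
from h import *
k=[.4957,.1512];yaw=134.3
env.set_gripper(.05,25)
env.move_ptp([*k,.36],[180,0,yaw]);show()
env.move_straight([*k,.291],feed=.08);show()
env.set_gripper(.0,25);show()
env.dwell(.2);show()
E
```

```text
t3.08 p [0.496  0.1505 0.3601] yaw 134.22 F [-0.2  0.2 -0.2] T [0.012 0.001 0.014] w 0.0496 ff 0.0 q6 55.2
 t4.10 p [0.496  0.1513 0.2917] yaw 134.3 F [-0.8 -0.   0.1] T [-0.038  0.017  0.022] w 0.0503 ff 0.0 q6 55.2
 t4.54 p [0.4955 0.1506 0.2917] yaw 134.27 F [-2.9 -3.6  4.8] T [-0.847  0.6    0.034] w 0.0093 ff 27.2 q6 55.2
 t4.74 p [0.4955 0.1505 0.2917] yaw 134.26 F [-3.3 -4.9  5. ] T [-0.923  0.667 -0.038] w 0.0093 ff 27.3 q6 55.2
```

```bash
python3 - <<'E'
from h import *
p=[.4952,.1506,.291]
env.move_straight(p,feed=.02);s=show()
yaw=134.3
for i in range(28):
    yaw+=3.
    env.move_j(env.solve_ik(p,[180,0,yaw]));s=show(f"{yaw:.0f}")
    if yaw>165 and abs(s["wrist_torque"][2])>.25 or np.linalg.norm(s["wrist_force"])>25: break
E
```

```text
t4.99 p [0.4953 0.1503 0.2917] yaw 134.28 F [-2.6 -3.3  5.4] T [-0.72   0.493 -0.014] w 0.0091 ff 27.3 q6 55.2
137 t5.24 p [0.4953 0.1504 0.2917] yaw 137.31 F [-2.7 -2.5  5.6] T [-0.718  0.495  0.039] w 0.0094 ff 27.3 q6 52.2
140 t5.49 p [0.4953 0.1504 0.2917] yaw 140.31 F [-2.2 -2.9  4.7] T [-0.742  0.507  0.002] w 0.0096 ff 27.3 q6 49.2
143 t5.74 p [0.4953 0.1504 0.2917] yaw 143.31 F [-2.4 -2.9  6. ] T [-0.74   0.427  0.075] w 0.0091 ff 27.3 q6 46.2
146 t5.99 p [0.4953 0.1504 0.2917] yaw 146.31 F [-2.5 -3.1  5.8] T [-0.709  0.505  0.074] w 0.009 ff 27.3 q6 43.2
149 t6.24 p [0.4954 0.1505 0.2917] yaw 149.31 F [-1.6 -3.   5.1] T [-0.7    0.433  0.004] w 0.0092 ff 27.3 q6 40.2
152 t6.49 p [0.4954 0.1505 0.2917] yaw 152.31 F [-2.5 -3.4  5.2] T [-0.63   0.438  0.033] w 0.0096 ff 27.3 q6 37.2
155 t6.74 p [0.4954 0.1505 0.2917] yaw 155.31 F [-2.9 -3.7  5. ] T [-0.66   0.482  0.014] w 0.0096 ff 27.3 q6 34.2
158 t6.99 p [0.4954 0.1505 0.2917] yaw 158.31 F [-1.5 -2.8  5.1] T [-0.615  0.457  0.047] w 0.0095 ff 27.3 q6 31.2
161 t7.24 p [0.4954 0.1505 0.2917] yaw 161.31 F [-1.5 -2.6  5.4] T [-0
[... 1199 characters left out ...]
 t9.99 p [0.4954 0.1508 0.2917] yaw -165.68 F [-1.1 -2.4  4.6] T [-0.349  0.4    0.073] w 0.009 ff 27.3 q6 -4.8
197 t10.24 p [0.4954 0.1509 0.2917] yaw -162.68 F [-2.  -1.8  4.6] T [-0.435  0.479  0.048] w 0.0094 ff 27.3 q6 -7.8
200 t10.49 p [0.4954 0.1509 0.2917] yaw -159.68 F [-1.7 -2.   5.7] T [-0.393  0.532 -0.008] w 0.0092 ff 27.3 q6 -10.8
203 t10.74 p [0.4954 0.1509 0.2917] yaw -156.68 F [-1.3 -1.3  5.2] T [-0.335  0.496  0.064] w 0.0091 ff 27.3 q6 -13.8
206 t10.99 p [0.4953 0.1509 0.2917] yaw -153.68 F [-3.4 -0.8  5.5] T [-0.298  0.5    0.043] w 0.0088 ff 27.3 q6 -16.8
209 t11.24 p [0.4954 0.1509 0.2917] yaw -150.79 F [-1.4 -0.7  5.6] T [-0.231  0.47  -0.543] w 0.0094 ff 30.8 q6 -19.7
```

The torque jumped to -0.54 N m after about 75°, so the knob is on its stop. I'll release, retreat over the collar and check with a picture.

```bash
python3 - <<'E'
from h import *
env.set_gripper(.05,25);s=show()
env.move_straight([.4952,.1506,.345],feed=.12)
env.set_gripper(.085)
env.move_ptp([.5217,-.0268,.355],[180,0,155]);show()
I={}
for n in W: I[n]=env.grab_frame(n)[:,:,::-1].copy();cv2.imwrite(f"pics/{n}1.png",I[n])
print(fitknob(I,[.4957,.1512]))
f=lambda i,x,y,w=66,h=50:cv2.resize(i[y:y+h,x:x+w],(396,300),interpolation=cv2.INTER_NEAREST)
cv2.imwrite("pics/crop1.png",np.vstack([np.hstack([f(I["top"],228,251),f(I["top"],240,180,198,150)]),np.hstack([f(I["scene"],308,172),f(I["scene"],170,140,198,150)])]))
E
```

```text
t11.71 p [0.4952 0.1507 0.2907] yaw -150.69 F [-0.6 -0.4  0.1] T [-0.019 -0.026  0.033] w 0.0498 ff 0.0 q6 -19.8
 t13.50 p [ 0.5216 -0.0265  0.355 ] yaw 155.08 F [-0.5 -0.8  0.1] T [ 0.052  0.015 -0.034] w 0.0849 ff 0.0 q6 14.6
(array([ 0.49523087,  0.15131376,  0.3181951 , -0.0015346 ]), np.float64(0.35449326954291416))
```

View pics/crop1.png

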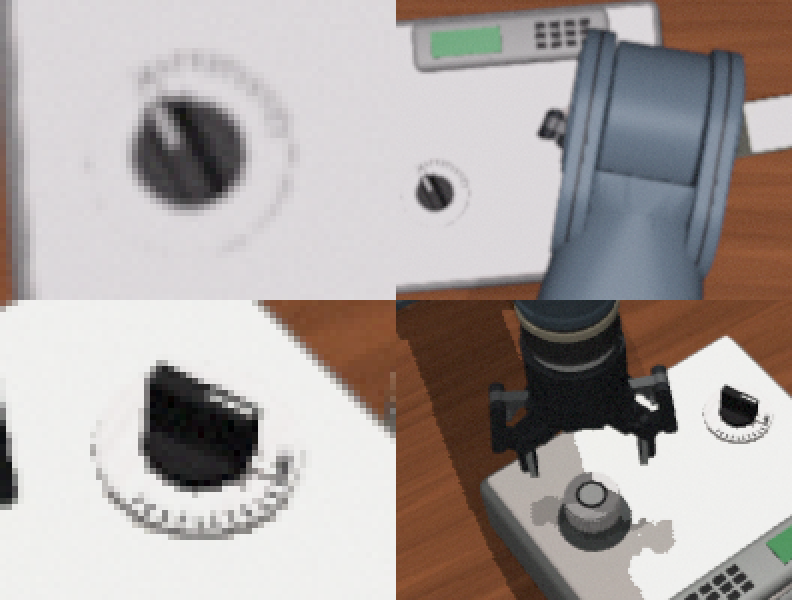

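```bash
python3 - <<'E'
from h import *
x,y=.4955,.1509
I={n:cv2.imread(f"pics/{n}1.png") for n in W}
out=[]
for n in W:
    row=[]
    for a in (None,18,24,29):
        im=cv2.resize(I[n][W[n][1]:W[n][1]+50,W[n][0]:W[n][0]+66],(264*1,200),interpolation=cv2.INTER_CUBIC)
        if a is not None:
            c=np.array([np.cos(np.radians(a)),np.sin(np.radians(a))])
            P=lambda r,z,o=0:tuple(int(v) for v in ((proj(n,[x+r*c[0]-o*c[1],y+r*c[1]+o*c[0],z])[0]-W[n]+.5)*4).round())
            q=[P(.019,.133,.005),P(.019,.133,-.005),P(-.019,.133,-.005),P(-.019,.133,.005)]
            cv2.polylines(im,[np.array(q)],True,(0,0,255),1)
            for b in(18,29,40):
                k=np.radians(b);u=((proj(n,[x+.028*np.cos(k),y+.028*np.sin(k),.107])[0]-W[n]+.5)*4).round().astype(int);cv2.circle(im,tuple(int(v) for v in u),2,(0,200,0),-1)
        row.append(im)
    out+= [np.hstack(row[:2]),np.hstack(row[2:])]
cv2.imwrite("pics/ov.png",np.vstack([np.hstack([out[0],out[1]])[:, :],np.hstack([out[2],out[3]])])[:,:1056]) 
im=cv2.imread("pics/ov.png");a,b=im[:,:528],im[:,528:];cv2.imwrite("pics/ov.png",cv2.resize(np.vstack([a,b]),(528,800))[:,:] if 0 else np.hstack([a,b])[:, 264:])
print(cv2.imread("pics/ov.png").shape)
E
```

```text
(400, 792, 3)
```

View pics/ov.png

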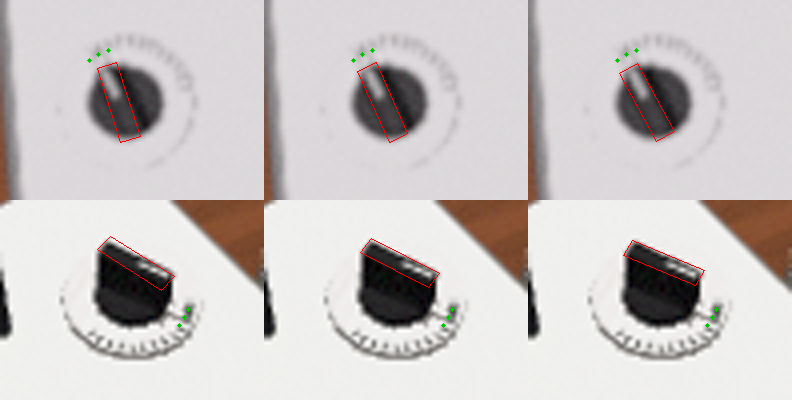

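The 29° overlay matches the bar in both views and the post lies at about 40°, so the knob rests on its stop. Next I'll grip the collar.

```bash
python3 - <<'E'
from h import *
p=[.5219,-.0268,.292]
env.move_straight(p,feed=.08,frame=[180,0,155]);show()
env.set_gripper(.0,25);show();env.dwell(.2);show()
E
```

```text
t14.54 p [ 0.5221 -0.0269  0.2925] yaw 154.99 F [-0.8 -0.5  1.3] T [ 0.025 -0.025  0.009] w 0.0851 ff 0.0 q6 14.7
 t14.96 p [ 0.5221 -0.0268  0.2928] yaw 155.0 F [0.3 0.2 2. ] T [-0.007  0.046 -0.023] w 0.0495 ff 30.1 q6 14.7
 t15.16 p [ 0.5221 -0.0268  0.2925] yaw 155.0 F [0.8 0.1 1.5] T [-0.056 -0.104 -0.001] w 0.0491 ff 30.1 q6 14.7
```

```bash
python3 - <<'E'
from h import *
p=[.5219,-.0268,.292]
for z in (.2905,.2895,.289,.2885,.288):
    p[2]=z;env.move_straight(p,feed=.02);s=show(z)
    if s["wrist_force"][2]>11: break
E
```

```text
0.2905 t15.41 p [ 0.5221 -0.0269  0.2909] yaw 155.0 F [1.2 0.7 4. ] T [-0.051 -0.049  0.01 ] w 0.0487 ff 30.2 q6 14.7
0.2895 t15.66 p [ 0.5221 -0.0268  0.2908] yaw 155.0 F [-1.  -0.   6.7] T [-0.021  0.244  0.04 ] w 0.049 ff 30.6 q6 14.7
0.289 t15.91 p [ 0.5221 -0.0268  0.2907] yaw 155.0 F [-0.8  0.4  9.2] T [ 0.004  0.41  -0.002] w 0.049 ff 30.8 q6 14.7
0.2885 t16.16 p [ 0.522  -0.0268  0.2907] yaw 155.0 F [-1.7 -0.2 10.4] T [-0.028  0.579 -0.015] w 0.0491 ff 30.9 q6 14.7
0.288 t16.41 p [ 0.522  -0.0268  0.2907] yaw 155.0 F [-2.7  1.  12. ] T [0.02  0.706 0.034] w 0.0493 ff 31.1 q6 14.7
```

```bash
python3 - <<'E'
from h import *
p=[.5219,-.0268,.2885]
yaw=155.
for i in range(32):
    yaw+=3
    env.move_j(env.solve_ik(p,[180,0,yaw]));s=show(f"{yaw:.0f}")
    if s["position"][2]<.2899 or abs(s["wrist_torque"][2])>.6 or s["wrist_force"][2]>20: break
E
```

```text
158 t16.66 p [ 0.5221 -0.0268  0.2907] yaw 158.02 F [-1.4  0.6 10.3] T [0.017 0.458 0.039] w 0.0489 ff 30.9 q6 11.7
161 t16.91 p [ 0.5221 -0.0268  0.2907] yaw 161.02 F [-2.8  1.  10.6] T [0.066 0.411 0.028] w 0.0492 ff 30.9 q6 8.7
164 t17.16 p [ 0.5222 -0.0267  0.2907] yaw 164.02 F [-2.   1.3 10. ] T [0.016 0.447 0.06 ] w 0.0491 ff 30.9 q6 5.7
167 t17.41 p [ 0.5222 -0.0267  0.2907] yaw 167.03 F [-1.9  1.7  9.5] T [0.04  0.36  0.038] w 0.0493 ff 30.9 q6 2.7
170 t17.66 p [ 0.5222 -0.0267  0.2907] yaw 170.03 F [-1.   1.  10.1] T [0.01  0.417 0.04 ] w 0.0495 ff 30.9 q6 -0.3
173 t17.91 p [ 0.5223 -0.0267  0.2907] yaw 173.03 F [-2.4  0.7 10.3] T [0.056 0.354 0.039] w 0.0494 ff 30.9 q6 -3.3
176 t18.16 p [ 0.5223 -0.0267  0.2907] yaw 176.03 F [-1.3  0.9  9.8] T [0.082 0.365 0.081] w 0.0491 ff 30.9 q6 -6.3
179 t18.41 p [ 0.5223 -0.0267  0.2907] yaw 179.03 F [-1.4  0.9  9.7] T [0.087 0.34  0.057] w 0.0494 ff 30.9 q6 -9.3
182 t18.66 p [ 0.5223 -0.0267  0.2907] yaw -177.97 F [-1.5  0.6 10.1] T [0.119 0.314 0.077] w 0.0491 ff 30.8 q6 -12.3
185 t18.91 p [ 0.5223 -0.0267  0.2907] yaw -174.97 F [-1.
[... 424 characters left out ...]
9.91 p [ 0.5224 -0.0268  0.2907] yaw -162.97 F [-1.6  0.7  9.4] T [0.02  0.244 0.108] w 0.0497 ff 30.8 q6 -27.3
200 t20.16 p [ 0.5224 -0.0268  0.2907] yaw -159.98 F [-0.6  0.4  8.6] T [0.067 0.2   0.046] w 0.0491 ff 30.8 q6 -30.3
203 t20.41 p [ 0.5224 -0.0268  0.2906] yaw -156.98 F [-1.   0.2  9.6] T [0.095 0.137 0.003] w 0.049 ff 30.8 q6 -33.3
206 t20.66 p [ 0.5225 -0.0268  0.2904] yaw -153.98 F [-0.1  1.6  9.1] T [0.149 0.119 0.031] w 0.0493 ff 30.7 q6 -36.3
209 t20.91 p [ 0.5225 -0.0268  0.2901] yaw -150.98 F [1.  0.3 8.3] T [ 0.073 -0.089  0.06 ] w 0.0492 ff 30.6 q6 -39.3
212 t21.16 p [ 0.5223 -0.0268  0.289 ] yaw -148.05 F [1.7 0.9 3.8] T [ 0.069 -0.327 -0.065] w 0.0494 ff 30.3 q6 -42.2
```

It dropped at yaw 212. I'll tighten the grip and push home in steps, watching the force.

```bash
python3 - <<'E'
from h import *
env.set_gripper(0,60)
p=[.5219,-.0268,.2885]
for z in (.287,.285,.283,.281,.2795,.2785,.278,.2775,.277,.2765,.276):
    p[2]=z;env.move_straight(p,feed=.03,frame=[180,0,213]);s=show(z)
    if s["wrist_force"][2]>18: break
E
```

```text
0.287 t21.62 p [ 0.522  -0.0268  0.2869] yaw -147.01 F [1.7 0.2 4.3] T [ 0.039 -0.319  0.007] w 0.0483 ff 62.8 q6 -43.3
0.285 t21.88 p [ 0.522  -0.0268  0.2851] yaw -147.01 F [0.9 0.4 4.9] T [-0.029 -0.401  0.017] w 0.0482 ff 62.8 q6 -43.3
0.283 t22.12 p [ 0.5219 -0.0268  0.2833] yaw -147.0 F [ 1.9 -0.2  5.2] T [ 0.003 -0.309 -0.032] w 0.0483 ff 62.9 q6 -43.3
0.281 t22.38 p [ 0.5219 -0.0268  0.2814] yaw -147.0 F [ 0.9 -0.4  5.6] T [-0.022 -0.264  0.027] w 0.0484 ff 63.0 q6 -43.3
0.2795 t22.62 p [ 0.5219 -0.0268  0.2801] yaw -147.01 F [1.5 0.1 6.2] T [ 0.023 -0.215 -0.001] w 0.0483 ff 63.0 q6 -43.3
0.2785 t22.88 p [ 0.5219 -0.0268  0.2792] yaw -147.0 F [0.7 0.5 7.2] T [ 0.014 -0.135  0.002] w 0.0484 ff 63.2 q6 -43.3
0.278 t23.12 p [ 0.5219 -0.0268  0.2791] yaw -147.0 F [0.8 0.2 8.3] T [ 0.049 -0.085  0.033] w 0.0486 ff 63.2 q6 -43.3
0.2775 t23.38 p [ 0.5219 -0.0268  0.2791] yaw -147.0 F [-0.  -0.8  9.7] T [-0.032  0.091 -0.017] w 0.0484 ff 63.4 q6 -43.3
0.277 t23.62 p [ 0.5218 -0.0268  0.2791] yaw -147.0 F [-1.8  0.2 11.4] T [ 0.016  0.287 -0.025] w 0.0482 ff 63.6 q6 -43.3
0.2765 t23.88 p [ 0.5218 -0.0267  0.2791] yaw -147.0 F [-2.4  0.4 14.4] T [0.001 0.445 0.002] w 0.0485 ff 63.8 q6 -43.3
0.276 t24.12 p [ 0.5218 -0.0267  0.2791] yaw -147.0 F [-2.9  1.2 15.5] T [ 0.086  0.6   -0.024] w 0.0485 ff 64.0 q6 -43.3
```

```bash
python3 - <<'E'
from h import *
env.move_straight([.5219,-.0268,.275],feed=.03,frame=[180,0,213]);s=show()
env.dwell(.3);show()
I={n:env.grab_frame(n)[:,:,::-1].copy() for n in W}
cv2.imwrite("pics/fin.png",np.hstack([cv2.resize(I["scene"][140:370,160:460],(400,307)),cv2.resize(I["top"][160:345,170:460],(400,307))]))
E
```

```text
t24.38 p [ 0.5217 -0.0267  0.279 ] yaw -147.0 F [-4.   1.1 18.6] T [ 0.102  0.91  -0.04 ] w 0.0484 ff 64.3 q6 -43.3
 t24.68 p [ 0.5217 -0.0267  0.279 ] yaw -147.0 F [-4.2  1.3 19.5] T [0.127 0.875 0.051] w 0.0483 ff 64.3 q6 -43.3
```

View pics/fin.png

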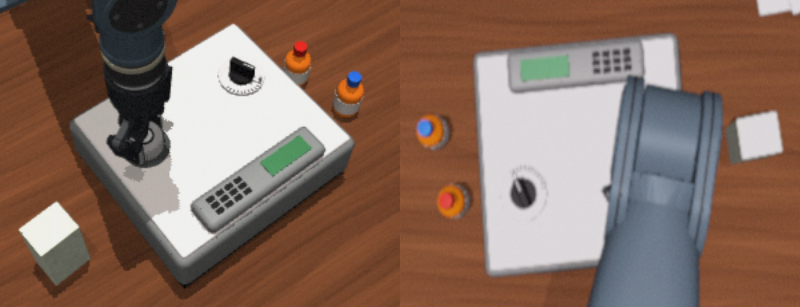

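The final picture shows the knob against its post, at crop (240,70) in the scene view and (522,190) in the top view. The collar is held down at crop (148,145), and the bottles and carton haven't moved. The collar sits on a hard stop: going from 8 N to 19.5 N moved it no further.

```bash
python3 -c "
from cell import env
print(env.sign_off())"
```

```text
the job is handed in; nothing more can be done
None
```

I handed the job in at about 25 s: the knob is back on its zero stop, the collar is keyed over the pins and held hard down against its spring, and the bottles and carton are where they stood.

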